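# Prop up the class tablet and stop its foot with the board ruler

## Robot

A 6-joint arm with a two-finger parallel gripper is mounted at the origin on the work surface. World frame = base frame: x ahead of the robot, y to its left, z up, the work surface at z = 0. Lengths are in m, angles in rad, forces in N, time in s.
With the tool pointing down it reaches from about 0.25 to 0.775 m from the base axis. Payload 8.9 kg.
Tool frame: the origin (TCP) lies midway between the tips of the shut fingers; the grasp point (between the pads) lies 19 mm behind it; z points along the fingers, y is the line along which they close (so a half turn about z gives the same grasp; the last joint's range is limited). The gripper opens to 85 mm and grips with 20 to 120 N. Pads are 22 mm wide; open, the fingers measure 114 mm over their backs; the gripper's body (76 mm by 85 mm) begins 54 mm behind the grasp point. The pads swing forward as they close: fully open they stand 13 mm farther back than shut.
Start: joints at [1.172, 0.291, -0.153, 1.127, 0, 1.431], TCP at [0.135, 0.507, 0.231] pointing down, gripper open.
Joint ranges: [-2.52, 2.52], [-0.91, 1.74], [-1.3, 1.37], [-1.96, 2.02], [-1.52, 1.47], [-3.14, 3.14]. Speed limits (rad/s): [2.22, 2.22, 2.79, 3.14, 3.14, 3.14].

## Interface

Orientations are given as a unit quaternion [x, y, z, w].
In Python, from plant import robot gives the robot as it stands. Calls block until the motion is done:
- robot.move_ptp(position, orientation): joint-space move of the TCP to a pose.
- robot.move_l(position, orientation=None, rate=0.15, contact_N=None): straight line of the TCP; orientation=None keeps the orientation; rate is the mean speed in m/s. With contact_N (N) it stops when the force on the tool has changed by that much, and returns True; else False.
- robot.goto_joints(angles): joint-space move.
- robot.command_gripper(opening, squeeze=None): finger opening in m; squeeze is the grip in N (None keeps the last); returns when the fingers have stopped.
- robot.sleep(seconds).
- robot.inverse_kinematics(position, orientation): joint angles nearest the present ones, or None.
- robot.observe(): the state.
- robot.camera(name): name is "side" or "top" or "wrist"; returns (picture, depth): 420x560x3 uint8, red, green, blue; 420x560 float32, m along the optical axis (not along the pixel's ray), 0 where there is no reading.
- robot.camera_info(name): a dict with "vfov" (degrees; the focal length in pixels is half the picture's height over the tangent of half this angle, whatever the lens; pixels are square), "cx", "cy" (the principal point, pixels), "xyz" and "orientation" of the camera in the world. Camera axes: x right, y down, z forward; pixel columns grow to the right and rows downward; lengths in m; the calibration is good to about 2 mm. A picture is of the moment at which its call begins: read the wrist's pose just before it. camera_info takes no time and is no camera call; for the wrist camera it gives the pose at the moment of the call.
A pose or a line that the arm cannot do raises robot.PlanningError and nothing moves.
- robot.hand_in(): hands the job in; it is judged then, once.
The state is a dict: "t": time; "joint_pos": joint angles; "qd": joint speeds; "joint_torque": joint torques, N m; "ee_pos": TCP position; "eef_rot": TCP orientation; "contact_force": force on the tool from outside, world axes, zero at the start; "moment": the same for the moment, N m; "finger_gap": finger opening in m; "finger_force": force on a finger pad.
Only numpy, scipy, OpenCV 4.12 (cv2) and the standard library are available. Lean on these libraries where they do the work, as an engineer would, in place of code of your own. Each camera call takes 0.05 s, during which the arm holds its last target. There are 200 camera calls.

## Task

Lift the tablet out of the charging stand and prop it up against the plywood box: its foot on the table in front of the long side that faces away from the robot, leaning back about 20 degrees onto the box's top edge, centred on that side and square with it, the screen facing out away from the box. Then lay the wooden board ruler flat on the table with one long edge flush along the tablet's foot and its middle at the tablet's middle, so that the foot cannot creep. Leave the whiteboard in its slot, and do not knock over or push about the glass beaker that stands between the stand and the box.

Things in the scene. Friction and masses are not known exactly. Their poses are not given: they have to be found in the camera images.
- tablet: tablet computer in a black case: 120 mm wide (y), 170 mm tall (z), 10 mm thick (x), about 0.32 kg. Origin at the centre of its lower edge face (the underside as it stands); z up along its height, x points out of the screen (white page with a bar chart). It starts upright in one slot of the charging stand, its lower 42 mm inside the slot, screen roughly towards +x
- tablet_foot (a point): middle of the tablet's lower edge on the screen side, 5 mm in front of the tablet's origin; the ruler's edge goes against this edge
- box: plywood box full of weights, too heavy to shift: 80 mm deep (x), 150 mm wide (y), 95 mm high, flat faces. Origin at the centre of its underside; its +x face, 40 mm from the origin, is the long side facing away from the robot
- stand: grey charging stand, fixed: 130 mm (x) by 150 mm (y), 50 mm high, with two upright slots along y, 13 mm wide, centred at x = -30 and +30 mm, floors at 8 mm. Origin at the centre of its underside. It and the box may be on either side of the table
- whiteboard: mini whiteboard with a wooden frame, 130 mm wide, 100 mm tall, 10 mm thick, upright in the stand's other slot; stays there. Origin at the centre of its underside
- ruler: wooden board ruler lying flat: blade 180 mm long (y), 50 mm wide (x), 8 mm thick; on the middle of its top a grip block 50 mm long (y), 22 mm wide (x), rising from 8 to 34 mm height. Origin at the centre of its underside, z up; its long edges are 25 mm from the origin. Gripped by the ends of the block (closing along y), the gripper stays clear of the leaning tablet. About 0.14 kg
- beaker: glass beaker, 66 mm wide, 85 mm high, between the box and the stand on the robot's side; leave alone. Origin at the centre of its underside
Mind the look-alikes: they are no part of the job. Leave any red look-alike of the ruler alone.

How it is judged:
By the outcome, as a careful person would: the job done as asked, in the order asked, and still so for the second after the job is handed in, with the robot touching nothing.
It also fails if it takes over 67 s, if anything falls off the work surface, if the arm or the gripper's body presses on something with over 40 N, if the wrist force passes 120 N, or if a joint passes its speed limit or range.

## Working session

There is one attempt and no reset: what is moved stays moved. The work goes in short steps, each a Python script; the robot and the scene stay as the last script left them, time stands still between calls to the robot, and variables do not carry over. Pictures are saved under pics/ and viewed, at most 10 in all, crops included, and the job is handed in when it is done.

```bash
ls; mkdir -p pics; cat > h.py <<'E'
import numpy as np, cv2
from plant import robot
from scipy.spatial.transform import Rotation as R
def cloud(name):
    i=robot.camera_info(name); p,d=robot.camera(name)
    f=210/np.tan(np.radians(i['vfov'])/2)
    v,u=np.mgrid[0:420,0:560]
    c=np.stack([(u-i['cx'])/f*d,(v-i['cy'])/f*d,d],-1)
    return p,d,c@R.from_quat(i['orientation']).as_matrix().T+np.array(i['xyz']),i
def proj(i,P):
    f=210/np.tan(np.radians(i['vfov'])/2)
    c=(np.asarray(P)-np.array(i['xyz']))@R.from_quat(i['orientation']).as_matrix()
    return c[...,0]/c[...,2]*f+i['cx'],c[...,1]/c[...,2]*f+i['cy']
E
python3 - <<'E'
from h import *
for n in('top','side'):
    p,d,P,i=cloud(n); print(n,i); np.savez(f'{n}.npz',p=p,d=d,P=P); cv2.imwrite(f'pics/{n}.png',p[...,::-1])
    print((d==0).mean())
print(robot.observe())
E
```

```text
pics
top {'vfov': 47.762844621143586, 'cx': 280.0501837934425, 'cy': 210.29951068665218, 'xyz': array([0.35394919, 0.02065203, 1.12839296]), 'orientation': array([ 0.70803311, -0.70431243,  0.03952092, -0.03272928])}
0.004026360544217687
side {'vfov': 52.410708725573606, 'cx': 281.8914291248348, 'cy': 207.8952144802625, 'xyz': array([ 0.47642408, -0.66719169,  0.49309849]), 'orientation': array([ 0.88276398,  0.00148239, -0.010564  , -0.46969561])}
0.004187925170068027
{'t': 0.1, 'joint_pos': array([ 1.17170442e+00,  2.91232560e-01, -1.54039604e-01,  1.12670805e+00,
        5.17398880e-05,  1.43146226e+00]), 'qd': array([ 0.00085182, -0.00043665,  0.00093861, -0.00092388, -0.00034072,
        0.00017508]), 'joint_torque': array([ 1.24634480e-03, -5.37976384e+01,  3.31918359e+01,  9.37447330e-03,
       -1.74878014e-04, -2.21622366e-05]), 'ee_pos': array([0.13468887, 0.50702585, 0.23078946]), 'eef_rot': array([ 1.29514074e-01,  9.91577407e-01, -5.63740877e-04, -1.82378902e-04]), 'contact_force': array([ 0.50671123, -0.09606618, -0.89042794]), 'moment': array([ 0.00764953, -0.07029118, -0.02681587]), 'finger_force': 0.0, 'finger_gap': 0.08550486007368148}
```

View pics/top.png

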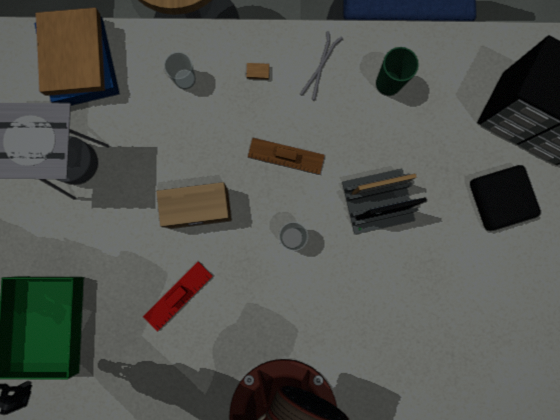

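View pics/side.png

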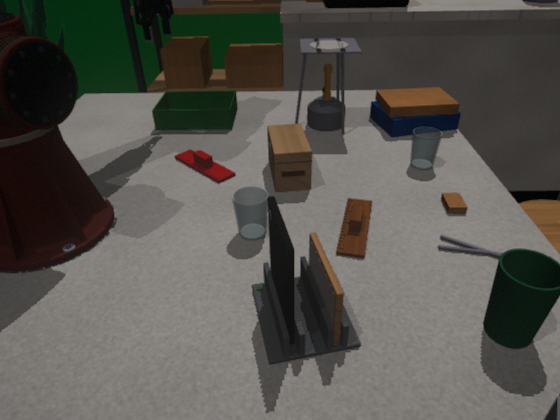

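The top view shows the box at (193,205), the beaker at (290,235) and the stand at (385,200). The black tablet is in the near slot at (390,208) and the wood-framed whiteboard in the far slot at (388,183).

Ruler candidates are the brown one at (287,155) and the red one at (178,296). The brown wooden one fits the description. The second glass at (180,72) and the black pad at (505,197) are look-alikes. Next I'll measure and confirm in a crop.

```bash
cat > m.py <<'E'
from h import *
def rect(pts):
    (c,s,a)=cv2.minAreaRect((pts[:,:2]*1000).astype(np.float32))
    b=cv2.boxPoints((c,s,a)); e=max([b[1]-b[0],b[2]-b[1]],key=np.linalg.norm)
    yaw=np.degrees(np.arctan2(-e[0],e[1])); yaw=(yaw+90)%180-90   # yaw of long axis vs +y
    return np.round(c,1),np.round(sorted(s),1),round(float(yaw),2)
def big(m):
    n,l,s,_=cv2.connectedComponentsWithStats(m.astype(np.uint8)); return l==1+np.argmax(s[1:,4])
E
python3 - <<'E'
from m import *
for n in('top','side'):
    z=np.load(n+'.npz'); p,P=z['p'],z['P']; X,Y,Z=P[...,0],P[...,1],P[...,2]
    hsv=cv2.cvtColor(p,cv2.COLOR_RGB2HSV)
    if n=='top':
        def pxm(a,b,c,d):
            m=np.zeros(Z.shape,bool); m[c:d,a:b]=1; return m
        win=dict(box=(145,240,170,235),ruler=(240,332,130,182),stand=(335,435,160,240),beaker=(265,320,205,260))
        M={k:pxm(*w) for k,w in win.items()}
    else:
        def pxm(a,b,c,d):
            m=np.zeros(Z.shape,bool); m[c:d,a:b]=1; return m
        M=dict(box=pxm(260,318,120,195),ruler=pxm(335,376,195,258),stand=pxm(248,360,195,360),beaker=pxm(230,275,185,240))
    t=pxm(200,340,250,330) if n=='top' else pxm(380,430,250,330)
    print(n,'table z',np.percentile(Z[t],[5,50,95]))
    for k,m in M.items():
        print(k,'z pct',np.round(np.percentile(Z[m],[50,80,90,95,98,99.5])*1000,1))
    for k,lo,hi in(('box',.085,.105),('stand',.16,.19),('stand',.095,.12),('stand',.04,.06),('ruler',.004,.014),('ruler',.026,.042),('beaker',.07,.1)):
        m=M[k]&(Z>lo)&(Z<hi)
        if k=='ruler': m&=(hsv[...,1]>110)
        if m.sum()>5:
            m=big(m) if k!='stand' or lo!=.04 else m
            print(k,lo,m.sum(),rect(P[m]),'zmed',round(float(np.median(Z[m]))*1000,1))
p=np.load('top.npz')['p']; 
cv2.imwrite('pics/crop.png',cv2.convertScaleAbs(cv2.resize(p[120:270,140:440,::-1],(780,390),interpolation=cv2.INTER_CUBIC),alpha=1.6))
E
```

```text
top table z [-0.00403594 -0.00053913  0.00333009]
box z pct [ 2.6 94.5 95.7 96.6 97.6 99.1]
ruler z pct [7.0000e-01 7.3000e+00 9.5000e+00 2.2300e+01 3.3600e+01 1.1284e+03]
stand z pct [   2.2   46.    89.1  139.9  177.4 1128.4]
beaker z pct [ 0.   3.4 34.7 78.5 84.2 87.1]
box 0.085 2506 (array([473.3, 204.1]), array([ 80.8, 150.7]), 7.82) zmed 94.4
stand 0.16 326 (array([ 462.9, -227.3]), array([ 11.6, 120.2]), 13.04) zmed 176.8
stand 0.095 308 (array([ 523.2, -223. ]), array([ 10.7, 129.6]), 12.91) zmed 106.2
stand 0.04 761 (array([ 493.2, -224.6]), array([ 89.3, 149.5]), 12.9) zmed 49.3
ruler 0.004 1151 (array([601.3,  -2.8]), array([ 49.2, 177.3]), -13.29) zmed 7.6
ruler 0.026 203 (array([601.2,  -3.6]), array([22.7, 49.8]), -13.09) zmed 32.6
beaker 0.07 172 (array([404.6, -19.1]), array([62. , 64.2]), 0.82) zmed 83.0
side table z [-0.00120371  0.00017371  0.00161044]
box z pct [ 34.3  95.   95.8  96.3  96.8 493.1]
ruler z pct [ 7.6  9.1 20.4 33.8 34.8 35.8]
stand z pct [  8.3  62.1 107.6 150.6 177.6 179.1]
beaker z pct [ 55.7  82.  140.6 173.1 178.  179. ]
box 0.085 1210 (array([471.1, 203.2]), array([ 79.9, 152.1]), 7.88) zmed 95.5
stand 0.16 707 (array([ 461.4, -227.3]), array([ 11.2, 121.4]), 12.96) zmed 177.2
stand 0.095 703 (array([ 522.1, -223.6]), array([ 11. , 130.7]), 12.86) zmed 107.4
stand 0.04 2151 (array([ 468.9, -139. ]), array([ 89. , 329.6]), 14.12) zmed 49.9
ruler 0.004 1133 (array([600. ,  -4.7]), array([ 48., 178.]), -13.2) zmed 8.4
ruler 0.026 215 (array([599.7,  -2.1]), array([21.8, 54.4]), -13.16) zmed 34.0
beaker 0.07 557 (array([403. , -18.1]), array([63.4, 65.2]), 4.81) zmed 79.0
```

View pics/crop.png

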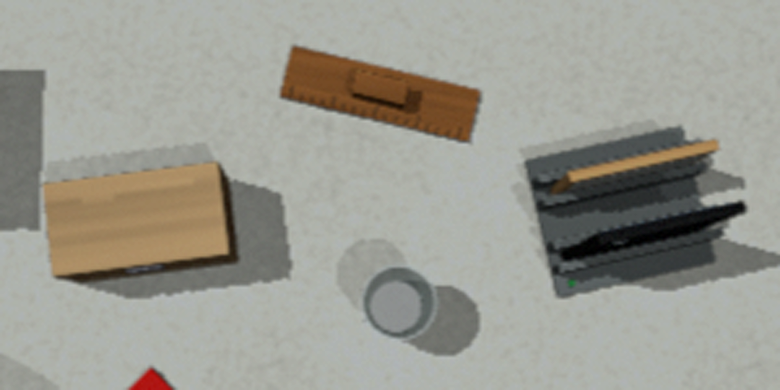

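The crop confirms the brown ruler with its grip block (crop px 380,85), the black tablet in the near slot and the framed whiteboard in the far slot. Both cameras agree within about 2 mm, and sizes and heights match the text. Next I'll grasp and lift the tablet.

```bash
cat > t.py <<'E'
from m import *
def ori(head,tilt=0):   # tool y along heading (deg), tilted outward
    h,t=np.radians(head),np.radians(tilt); n=np.array([np.cos(h),np.sin(h),0]); k=np.array([0,0,1.])
    y=np.cos(t)*n+np.sin(t)*k; z=np.sin(t)*n-np.cos(t)*k
    return R.from_matrix(np.stack([np.cross(y,z),y,z],1)).as_quat(), n, z
TAB=np.array([.4621,-.2273]); TYAW=13.0
BOX=np.array([.4722,.2037]); BYAW=7.85
H=.131   # TCP above tablet's lower edge when gripped
def place(extra=0,up=0,tilt=20):
    q,n,z=ori(BYAW,tilt); t=np.radians(tilt)
    x=.040+.095*np.tan(t)+.005*np.cos(t)      # tablet origin from box centre along n
    o=np.r_[BOX,0]+n*(x+extra); o[2]=.005*np.sin(t)+up
    return o-z*H,q,n,z
E
python3 - <<'E'
from t import *
q,n,_=ori(TYAW)
pp,pq,_,_=place(.01,.01)
print(pp,robot.inverse_kinematics(pp,pq),robot.inverse_kinematics(np.r_[TAB,.139],q),robot.inverse_kinematics(pp+[0,0,.15],pq))
robot.move_ptp(np.r_[TAB,.24],q)
robot.command_gripper(.05)
robot.move_l(np.r_[TAB,.139],q,rate=.12)
print(robot.observe()['contact_force'])
robot.command_gripper(.0,50)
s=robot.observe(); print(s['t'],s['finger_gap'],s['finger_force'],s['ee_pos'],s['contact_force'])
if .007<s['finger_gap']<.014:
    robot.move_l(np.r_[TAB,.28],q,rate=.1)
s=robot.observe(); print(s['t'],s['finger_gap'],s['ee_pos'],s['contact_force'],s['joint_pos'])
for c in('top','side'):
    p,d,P,i=cloud(c); np.savez(c+'2.npz',p=p,d=d,P=P)
    if c=='side': cv2.imwrite('pics/lift.png',p[...,::-1])
E
```

```text
[0.51625426 0.20977385 0.13480983] [ 0.28410745  0.20008447 -0.6359234   0.38919791 -0.05015063  1.70914057] [-0.59917118  0.34433468 -0.33416156  0.89230009  0.          0.74473235] [ 0.28410745  0.05614882 -0.37111747  0.79793948 -0.05015063  1.70914057]
[0.28786425 0.28723722 0.63974942]
4.8083 0.009380638399387138 49.62404787540436 [ 0.46246334 -0.22755504  0.13952659] [-3.46155613e-03  1.49779537e-01  5.24057195e+00]
6.3667 0.009531957713634095 [ 0.4618074  -0.22712972  0.27939791] [-0.27199242 -0.03047298 -2.75846409] [-5.99183210e-01  2.49827991e-01 -8.21303727e-02  1.23996926e+00
 -5.63842951e-05  7.44736727e-01]
```

View pics/lift.png

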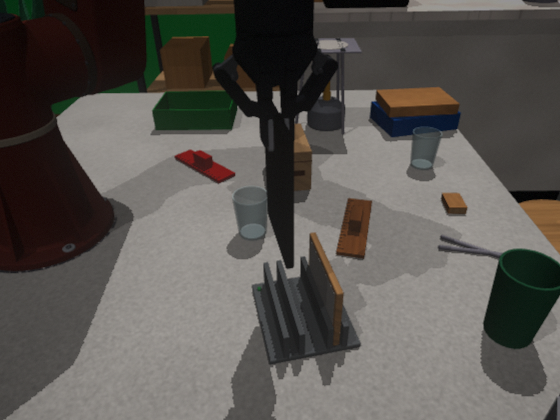

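The tablet is out of the stand, held upright by its top edge (side px 283,190). The whiteboard and beaker have not moved. Next: place it.

```bash
python3 - <<'E'
from t import *
z=np.load('side2.npz'); p,P=z['p'],z['P']; s=p[150:275,262:300].astype(int); Q=P[150:275,262:300]
m=(abs(Q[...,0]-.462)<.03)&(Q[...,1]<-.15)&(Q[...,1]>-.31)&(Q[...,2]>.12)&(s.max(-1)<60)
zz=Q[m]; print('bottom z',np.percentile(zz[:,2],[0.2,1,3]), 'y',np.percentile(zz[:,1],[1,99]),'x',np.median(zz[:,0]),m.sum())
a,q,n,tz=place(.03,.15); robot.move_l(a,q,rate=.16)
b,_,_,_=place(.015,.005); robot.move_l(b,q,rate=.08)
s=robot.observe(); print(s['t'],s['ee_pos']-b,s['contact_force'])
c,_,_,_=place(-.008,.005); hit=robot.move_l(c,q,rate=.015,contact_N=3)
s=robot.observe(); e=s['ee_pos']; print('box hit',hit,'extra',(e-place(0,.005)[0])@n,s['contact_force'],s['t'])
e=e+n*.0005
hit=robot.move_l(e+tz*.014,q,rate=.015,contact_N=4)
s=robot.observe(); e=s['ee_pos']; print('table hit',hit,e-place(0,0)[0],s['contact_force'],s['t'],s['finger_gap'])
p,d,P,i=cloud('side'); cv2.imwrite('pics/placed.png',cv2.resize(p[90:270,180:420,::-1],(800,600)))
E
```

```text
bottom z [0.15059379 0.15417498 0.15770072] y [-0.28587153 -0.17592839] x 0.46685908212612526 2588
11.3833 [3.16286089e-04 8.78989957e-05 4.35691160e-04] [-0.21644748 -0.80944382 -2.19669372]
box hit True extra -0.0018080116197775771 [ 3.00856292 -0.43845454  0.46816469] 12.45
table hit True [1.55852595e-04 4.59982515e-05 3.22602488e-04] [-1.88170606  1.12602276  4.63353462] 12.9333 0.00949254762922165
```

View pics/placed.png

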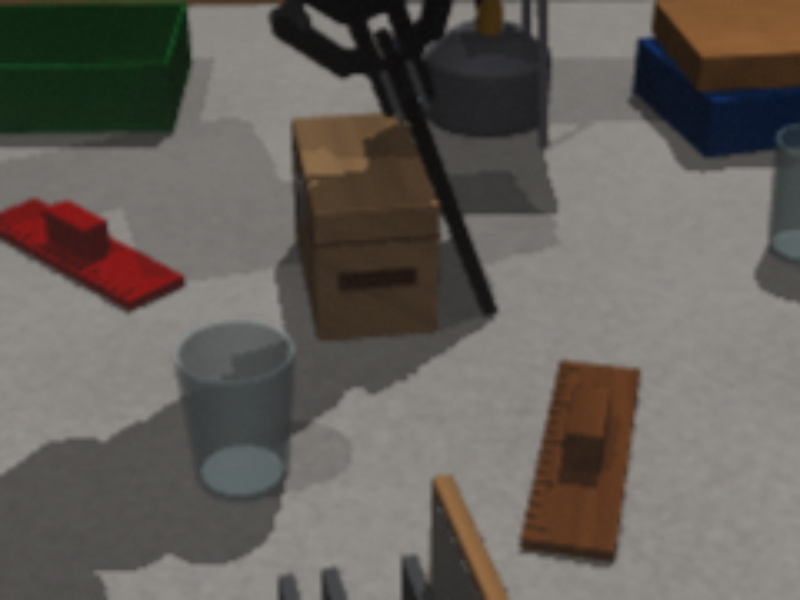

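The tablet's foot is on the table at crop px (490,310), leaning onto the box edge at (435,205), and the beaker is untouched. Release, retract and measure.

```bash
cat > tabm.py <<'E'
from t import *
def tabmeas():
    n=ori(BYAW)[1]; l=np.array([-n[1],n[0],0])
    for c in('top','side'):
        p,d,P,i=cloud(c)
        D=P-np.r_[BOX,0]; u=D@n; v=D@l; w=P[...,2]
        # screen/bezel points: proud of the box's far face
        m=(u>.015)&(u<.10)&(abs(v)<.09)&(w>.012)&(w<.175)&(u>.038-(w-.095)*np.tan(np.radians(20))+.004)
        m=big(m); Q=np.stack([u[m],v[m],w[m]],1)
        # plane u=a+b v+c w, robust
        k=np.ones(len(Q),bool)
        for _ in range(5):
            A=np.c_[np.ones(k.sum()),Q[k,1],Q[k,2]]; s,*_=np.linalg.lstsq(A,Q[k,0],rcond=None)
            r=Q[:,0]-s[0]-Q[:,1]*s[1]-Q[:,2]*s[2]; k=abs(r)<.004
        lean=np.arctan(-s[2]); foot=s[0]+s[2]*.01*np.sin(lean)
        print(c,len(Q),k.sum(),'foot u %.4f lean %.2f relyaw %.2f'%(foot,np.degrees(lean),np.degrees(np.arctan(-s[1]))),
          'v range',np.percentile(Q[k,1],[.5,99.5]).round(4),'zmax %.4f'%np.percentile(Q[k,2],99.5))
        yield p
E
python3 - <<'E'
from tabm import *
q,n,tz=ori(BYAW,20)
robot.command_gripper(.03)
e=robot.observe()['ee_pos']; robot.move_l(e-tz*.07,q,rate=.08)
robot.move_l(e-tz*.07+[0.03,-.06,.08],q,rate=.2)
rq,_,_=ori(90-13.2)
RUL=np.array([.6006,-.0035])
robot.command_gripper(.085)
robot.move_ptp(np.r_[RUL,.16],rq)
for k,p in zip('ab',tabmeas()): cv2.imwrite(f'pics/rel_{k}.png',cv2.resize(p[90:270,180:420,::-1],(800,600)) if k=='b' else p[...,::-1])
s=robot.observe(); print(s['t'],s['ee_pos'],s['joint_pos'])
E
```

```text
top 681 584 foot u 0.0863 lean 20.67 relyaw 0.03 v range [-0.035   0.0576] zmax 0.1649
side 324 311 foot u 0.0795 lean 20.03 relyaw -0.11 v range [-0.0612  0.0551] zmax 0.1639
17.0167 [ 0.60061766 -0.00299397  0.16066002] [-1.26712563e-01  4.77321897e-01 -6.20517521e-02  1.03034822e+00
  9.98246680e-05  1.03739316e-01]
```

View pics/rel_b.png

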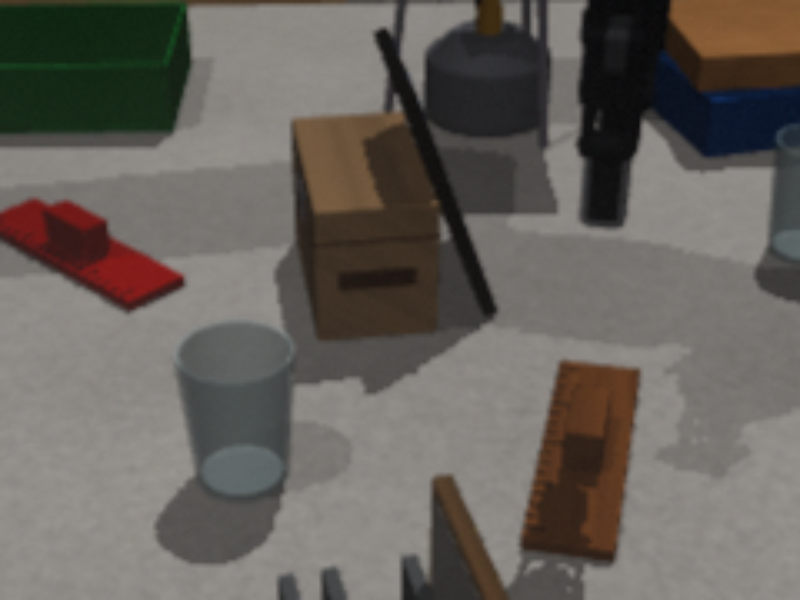

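The tablet stands freely, foot at crop px (490,312), leaning on the box edge at about 20°, square and centred. Next: grasp the ruler.

```bash
python3 - <<'E'
from tabm import *
rq,_,_=ori(90-13.2); RUL=np.array([.6006,-.0035])
robot.move_l(np.r_[RUL,.04],rq,rate=.12)
hit=robot.move_l(np.r_[RUL,.004],rq,rate=.02,contact_N=3)
e=robot.observe()['ee_pos']; print(hit,e)
if hit: robot.move_l([e[0],e[1],e[2]+.002+.004],rq,rate=.03)
else: robot.move_l([e[0],e[1],.008],rq,rate=.03)   # pads swing forward as they close
robot.command_gripper(.03,40)
s=robot.observe(); print(s['t'],s['finger_gap'],s['finger_force'],s['ee_pos'],s['contact_force'])
robot.move_l([RUL[0],RUL[1],.07],rq,rate=.08)
s=robot.observe(); print(s['t'],s['finger_gap'],s['contact_force'])
p,d,P,i=cloud('side')
cv2.imwrite('pics/rul.png',cv2.resize(p[90:270,260:500,::-1],(800,600)))
E
```

```text
False [ 0.60067783 -0.00349372  0.00409661]
20.825 0.04943122642071775 42.62330889701843 [ 0.60076482 -0.00344079  0.00811419] [-1.07787427  0.78351979  2.77517463]
21.75 0.04930772862163013 [-0.66538912 -0.40945639 -1.52686378]
```

View pics/rul.png

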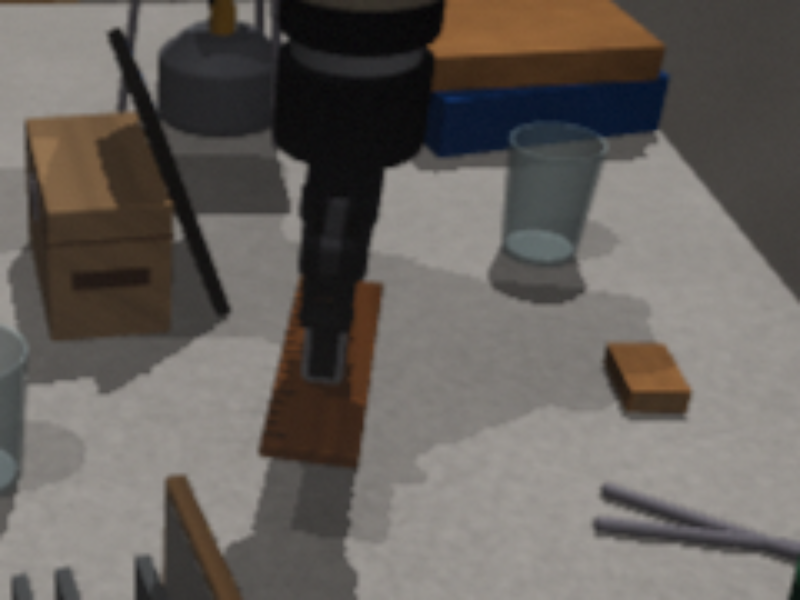

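The ruler is held by the ends of its block (crop px 325,355), level and about 60 mm up. Next: place it against the foot.

```bash
python3 - <<'E'
from tabm import *
q,n,_=ori(90+BYAW); 
def at(u,z): return np.r_[BOX,0]+n2*u+np.array([0,0,z])
n2=ori(BYAW)[1]
robot.move_l(at(.150,.07),q,rate=.15)
robot.move_l(at(.135,.014),q,rate=.1)
hit=robot.move_l(at(.135,.0065),q,rate=.015,contact_N=2)
s=robot.observe(); e=s['ee_pos']; print('down',hit,e[2],s['contact_force'])
z=max(e[2]+.0005,.0083)
robot.move_l(at(.116,z),q,rate=.04); robot.sleep(.2)
s=robot.observe(); print(s['contact_force'],s['ee_pos']-at(.116,z))
hit=robot.move_l(at(.1065,z),q,rate=.008,contact_N=1.5)
s=robot.observe(); print('foot',hit,'u',(s['ee_pos']-np.r_[BOX,0])@n2,s['contact_force'],s['t'])
for k,p in zip('ab',tabmeas()): cv2.imwrite(f'pics/push_{k}.png',cv2.resize(p[90:270,180:420,::-1],(800,600)))
E
```

```text
down True 0.008102815329500315 [-0.53844273  0.45365538  6.11284655]
[-0.74447192  0.58665206 -2.61854842] [ 1.02753855e-04 -2.02476413e-05 -1.08913350e-04]
foot True u 0.10866859902812138 [1.32439717 0.92063616 0.14166562] 26.3417
top 344 297 foot u 0.0862 lean 20.28 relyaw -1.46 v range [-0.0606 -0.0041] zmax 0.1641
side 796 426 foot u 0.0998 lean 4.77 relyaw 2.48 v range [-0.065   0.0515] zmax 0.1741
```

View pics/push_b.png

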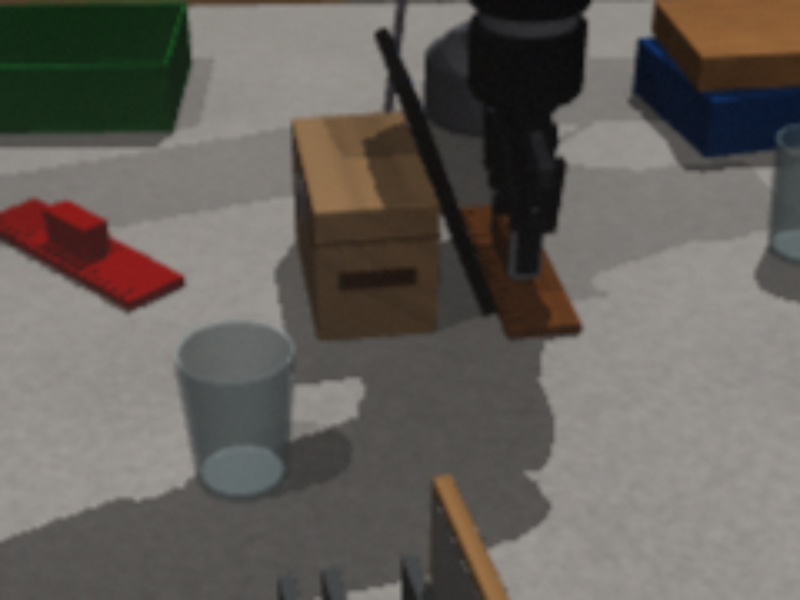

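The ruler met the foot (crop px 490,305) at u = 0.1087 m, against 0.109 m predicted, and the tablet has not moved. Release and check.

```bash
python3 - <<'E'
from tabm import *
q,n,_=ori(90+BYAW); e=robot.observe()['ee_pos']
robot.move_l(e-[0,0,.0004],q,rate=.01)
robot.command_gripper(.075)
n2=ori(BYAW)[1]
e=robot.observe()['ee_pos']; robot.move_l(e+[0,0,.05],q,rate=.06); robot.move_l(e+[0,0,.15],q,rate=.2)
robot.move_ptp(np.array([.45,-.05,.33]),q)
pics=list(tabmeas())
for c in('top','side'):
    p,d,P,i=cloud(c); hsv=cv2.cvtColor(p,cv2.COLOR_RGB2HSV)
    D=P-np.r_[BOX,0]; l=np.array([-n2[1],n2[0],0]); u,v,w=D@n2,D@l,P[...,2]
    for lo,hi in((.004,.014),(.026,.042)):
        m=(u>.08)&(u<.145)&(abs(v)<.11)&(w>lo)&(w<hi)&(hsv[...,1]>100)
        if m.sum()>20: m=big(m); print(c,lo,m.sum(),rect(np.stack([u[m],v[m]],1)))
    # beaker & whiteboard
    for nm,cx,cy,lo,hi in(('beaker',.404,-.0186,.07,.1),('wb',.5226,-.2233,.095,.12)):
        m=(abs(P[...,0]-cx)<.05)&(abs(P[...,1]-cy)<.08)&(w>lo)&(w<hi)
        if m.sum()>20: print(c,nm,rect(P[big(m)]))
    if c=='side': cv2.imwrite('pics/end.png',cv2.resize(p[90:270,180:420,::-1],(800,600)))
s=robot.observe(); print(s['t'])
E
```

```text
top 902 769 foot u 0.0859 lean 20.54 relyaw -0.29 v range [-0.0606  0.0574] zmax 0.1643
side 322 313 foot u 0.0796 lean 20.02 relyaw -0.22 v range [-0.0617  0.0561] zmax 0.1639
top 0.004 1201 (array([109.,  -0.]), array([ 50.6, 178.9]), -0.05)
top 0.026 207 (array([109. ,  -0.6]), array([22.3, 49.8]), 0.54)
side 0.004 608 (array([1.073e+02, 1.000e-01]), array([ 48.9, 180.5]), -0.34)
side 0.026 130 (array([107.2,   0.9]), array([22.1, 52.4]), 1.79)
side beaker (array([402.6, -18.1]), array([64.1, 65.8]), 29.8)
side wb (array([ 522.2, -224.2]), array([ 10.9, 129.5]), 13.18)
30.2
```

View pics/end.png

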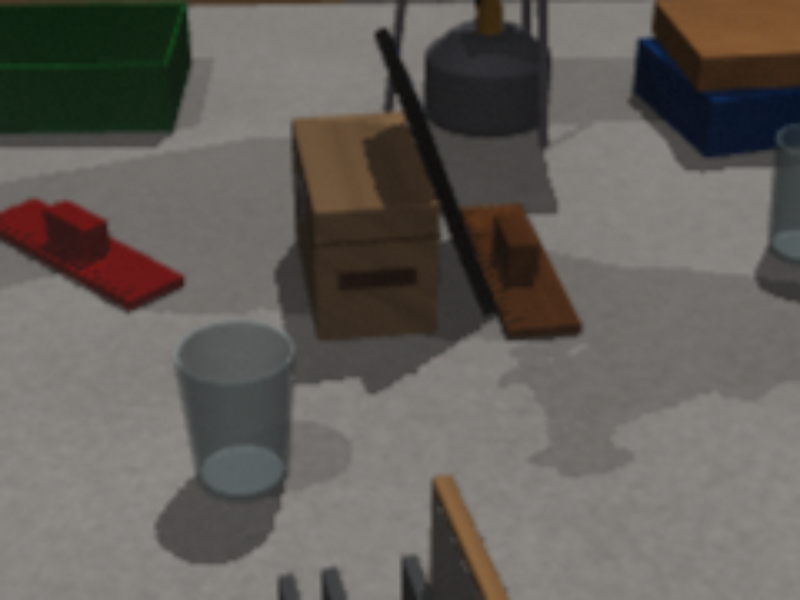

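The ruler lies flat with its long edge along the tablet's foot (crop px 492,308). The tablet leans about 20° on the box edge, and the beaker and whiteboard are where they were. I'm handing in.

```bash
python3 -c "
from plant import robot
print(robot.hand_in())"
```

```text
the job is handed in; nothing more can be done
None
```

I handed the job in at about 30 s: the tablet leans about 20° on the box's far edge, square and within about 2 mm of centre by camera, the ruler lies flush along its foot, and the beaker and whiteboard are undisturbed.

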